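# Line up pedestal posts by height on an optical rail

### The arm

A 6-joint arm with a two-finger parallel gripper is mounted at the origin on a cart in front of the work surface, level with it; the furniture and walls round the work are solid. World frame = base frame: x ahead of the robot, y to its left, z up, the work surface at z = 0. Lengths are in mm, angles in rad, forces in N, time in s.
With the tool pointing down it reaches from about 300 to 775 mm from the base axis. Payload 14.6 kg.
Tool frame: the origin (TCP) lies at the centre of the arm's flange, where the gripper is bolted on; the fingertips stand 199 mm ahead of it and the grasp point (between the pads) lies 180 mm ahead of it; z points along the fingers, y is the line along which they close (so a half turn about z gives the same grasp; the last joint's range is limited). The gripper opens to 94 mm and grips with 3 to 60 N. Pads are 16 mm wide; open, the fingers measure 119 mm over their backs; the gripper's body (75 mm by 177 mm) begins 78 mm behind the grasp point.
Start: joints at [-1.225, 0.3, 1.521, -0, 1.321, -0.067], TCP at [220.639, -503.795, 404.646] pointing down, gripper open.
Joint ranges: [-3.03, 3.03], [-0.79, 2.21], [0.23, 2.52], [-1.04, 4.18], [0, 3.07], [-2.55, 2.55]. Speed limits (rad/s): [2.22, 2.22, 2.57, 3.14, 3.14, 3.14].

### API

Orientations are given as [roll, pitch, yaw] about the fixed x, y, z axes, in that order (R = Rz(yaw) Ry(pitch) Rx(roll)).
In Python, from cell import manip, optics, workorder gives the robot as it stands.
- The arm moves only by the tool step_arm, never from a script. Its argument "increments" is a list that holds one entry, the list of rows, each a list of 7 numbers: the turn, a rotation vector about the tool's x, y, z as a fraction of full scale, then the shift along the tool's x, y, z as a fraction of full scale, then the closure, from -1 (fully open) to 1 (shut). In form: [[[wx, wy, wz, tx, ty, tz, fingers], ...]]. A call has 1 to 5 rows; each row shifts and turns the commanded pose from where the row before left it, along the tool's axes as they then stand; what a row does not reach is not made up. Full scale, the value 1, is 40 mm for a shift and 45 degrees for a turn. A row lasts 1/10 s, in which the tool goes at most 50 mm and 8.59 degrees, less where a joint would pass 70% of its speed; a pose out of reach is approached as far as the arm can. A call with a number of a shift or a turn outside -1 to 1 is refused whole. A call with a gripper value outside its range is refused whole. The fingers move at their own pace and stop on an object; "newtons" is the grip in N (left out, the last holds). Time passes only in rows, so rows that do not move let the fingers close. It gives the time, the measured TCP pose, the force, the opening and the grip force at its end, in the units of the state.
- manip.read_state(): the state, without advancing time (a new reading comes with each control period).
- optics.camera(name): name is "scene" or "side" or "wrist"; returns a dict with "frame" (400x640x3 uint8, red, green, blue), "range_z" (400x640 float32, mm along the optical axis (not along the pixel's ray), 0 where there is no reading), "mtx" (3x3 intrinsics, pixels), "distortion" ([k1, k2, p1, p2, k3] as OpenCV has them; the pictures are not rectified), "cam_to_world" (4x4, takes a point from camera to world coordinates). Camera axes: x right, y down, z forward; pixel columns grow to the right and rows downward; lengths in mm; the calibration is good to about 2 mm. A picture is of the moment at which its call begins.
- workorder.sign_off(): hands the job in; it is judged then, once.
The state is a dict: "clock": time; "joints": joint angles; "qd": joint speeds; "effort": joint torques, N m; "eef_pos": TCP position; "eef_rot": TCP orientation; "wrist_force": force on the tool from outside, world axes, zero at the start; "moment": the same for the moment, N m; "finger_gap": finger opening in mm; "finger_force": force on a finger pad.
Only numpy, scipy, OpenCV 4.12 (cv2) and the standard library are available. Lean on these libraries where they do the work, as an engineer would, in place of code of your own. Each camera call takes 0.05 s, during which the arm holds its last target. There are 200 camera calls.

### The job

Line the four steel pedestal posts up along the black optical rail in order of height: one standing upright in the middle of each carrier's white ring, the shortest on the carrier next to the red end stop, rising to the tallest next to the grey one. Leave the brown bottle beside them where it stands.

Things in the scene. Friction and masses are not known exactly. Their poses are not given: they have to be found in the camera images.
- post_35: shortest of four loose pedestal posts, all of bare steel and alike but for height: an upright plain round bar 25 mm in diameter and 35 mm tall. It stands on the table among the others. Origin at the centre of its underside, z up along the bar. Under 0.4 kg; can be gripped anywhere on the bar from above
- post_50: second shortest of four loose pedestal posts, all of bare steel and alike but for height: an upright plain round bar 25 mm in diameter and 50 mm tall. It stands on the table among the others. Origin at the centre of its underside, z up along the bar. Under 0.4 kg; can be gripped anywhere on the bar from above
- post_65: second tallest of four loose pedestal posts, all of bare steel and alike but for height: an upright plain round bar 25 mm in diameter and 65 mm tall. It stands on the table among the others. Origin at the centre of its underside, z up along the bar. Under 0.4 kg; can be gripped anywhere on the bar from above
- post_80: tallest of four loose pedestal posts, all of bare steel and alike but for height: an upright plain round bar 25 mm in diameter and 80 mm tall. It stands on the table among the others. Origin at the centre of its underside, z up along the bar. Under 0.4 kg; can be gripped anywhere on the bar from above
- carrier_a: one of four alike black carriers fixed in a row a, b, c, d, about 58 mm apart, on a rail (at one end). Flat top, 44 mm along the rail by 48 mm, with a white ring (37 mm) and dot round the centre. Origin under that centre, 16 mm below the top (top about 30 mm above the table); y along the rail, z up. A clamp screw reaches 10 mm out of the -x side
- carrier_b: one of four alike black carriers fixed in a row a, b, c, d, about 58 mm apart, on a rail (between carrier_a and carrier_c). Flat top, 44 mm along the rail by 48 mm, with a white ring (37 mm) and dot round the centre. Origin under that centre, 16 mm below the top (top about 30 mm above the table); y along the rail, z up. A clamp screw reaches 10 mm out of the -x side
- carrier_c: one of four alike black carriers fixed in a row a, b, c, d, about 58 mm apart, on a rail (between carrier_b and carrier_d). Flat top, 44 mm along the rail by 48 mm, with a white ring (37 mm) and dot round the centre. Origin under that centre, 16 mm below the top (top about 30 mm above the table); y along the rail, z up. A clamp screw reaches 10 mm out of the -x side
- carrier_d: one of four alike black carriers fixed in a row a, b, c, d, about 58 mm apart, on a rail (at the other end). Flat top, 44 mm along the rail by 48 mm, with a white ring (37 mm) and dot round the centre. Origin under that centre, 16 mm below the top (top about 30 mm above the table); y along the rail, z up. A clamp screw reaches 10 mm out of the -x side
- red_stop: fixed red block, 44 mm across the rail, 14 mm along it and 20 mm high, at one end of the rail, about 39 mm beyond the centre of the end carrier; a like block in grey sits at the other end. Red may be beside carrier_a or beside carrier_d. Origin at the centre of its underside; its top is about 34 mm above the table
- amber_bottle: brown glass bottle with a black cap, loose, 30 mm in diameter and 77 mm tall, standing near the posts; to be left alone. Origin at the centre of its underside, z up
Mind the look-alikes: they are no part of the job. Leave any green or yellow look-alike of the post_80 alone.

How it is judged:
By the outcome, as a careful person would: the job done as asked, in the order asked, and still so for the second after the job is handed in, with the robot touching nothing.
It also fails if it takes over 99 s, if anything falls off the work surface, if the arm or the gripper's body presses on something with over 40 N, if the wrist force passes 120 N, or if a joint passes its speed limit or range.

## Working session

There is one attempt and no reset: what is moved stays moved. The work goes in short steps, Python scripts to look and compute and a tool call to move; the robot and the scene stay as the last step left them, time stands still between calls to the robot, and variables do not carry over. Pictures are saved under pics/ and viewed, at most 14 in all, crops included, and the job is handed in when it is done.

Besides the shell and the picture viewer there is one more tool, called after "Emit:" as name(argument=value, ...), one argument or row to a line, values as JSON. step_arm: Moves the arm, as the interface text tells. Its arguments: {"type":"object","properties":{"increments":{"type":"array","items":{"type":"array","items":{"type":"array","items":{"type":"number"}}}},"newtons":{"type":"number"}},"required":["increments"]}

```bash
ls; mkdir -p pics; cat > h.py <<'E'
import numpy as np, cv2
from cell import manip, optics, workorder
def grab(n):
    c=optics.camera(n); cv2.imwrite(f'pics/{n}_{manip.read_state()["clock"]:.2f}.png',c['frame'][:,:,::-1]); return c
def toplane(c,uv,z):
    p=cv2.undistortPoints(np.array(uv,float).reshape(-1,1,2),np.array(c['mtx']),np.array(c['distortion'])).reshape(-1,2)
    T=np.array(c['cam_to_world']); d=np.c_[p,np.ones(len(p))]@T[:3,:3].T; o=T[:3,3]
    return o+d*((z-o[2])/d[:,2])[:,None]
def cloud(c):
    h,w=c['range_z'].shape; v,u=np.mgrid[:h,:w]
    p=cv2.undistortPoints(np.c_[u.ravel(),v.ravel()].astype(float).reshape(-1,1,2),np.array(c['mtx']),np.array(c['distortion'])).reshape(-1,2)
    T=np.array(c['cam_to_world']); z=c['range_z'].reshape(-1,1)
    P=(np.c_[p,np.ones(len(p))]*z)@T[:3,:3].T+T[:3,3]; P[z[:,0]==0]=np.nan
    return P.reshape(h,w,3)
E
python3 - <<'E'
from h import *
print(manip.read_state())
for n in ('scene','side'):
    c=grab(n); print(n,np.round(c['cam_to_world'],3).tolist(),np.round(c['mtx'],1).tolist())
E
ls pics
```

```text
pics
{'clock': 0.0, 'joints': array([-1.22458049e+00,  3.00444266e-01,  1.52158310e+00, -1.89774177e-06,
        1.32070384e+00, -6.65798715e-02]), 'qd': array([ 0.0007138 ,  0.0007179 , -0.001839  ,  0.00059465,  0.00078252,
       -0.00030751]), 'effort': array([-4.81856350e-04, -5.31804299e+01, -3.52737522e+01,  7.08152773e-02,
        2.43890437e-02, -9.59759427e-05]), 'eef_pos': array([ 220.63876715, -503.76221474,  404.10007009]), 'eef_rot': array([-3.14045650e+00, -7.39144811e-05,  4.12796133e-01]), 'wrist_force': array([0.60768364, 0.70105238, 0.19339324]), 'moment': array([0.03359609, 0.02227215, 0.02010365]), 'finger_force': 0.0, 'finger_gap': 94.12753956227573}
scene [[0.834, -0.28, 0.475, 97.262], [-0.552, -0.417, 0.722, -890.843], [-0.005, -0.865, -0.502, 485.656], [0.0, 0.0, 0.0, 1.0]] [[364.7, 0.0, 321.5], [0.0, 364.7, 199.7], [0.0, 0.0, 1.0]]
side [[0.938, -0.216, 0.272, 268.366], [-0.348, -0.584, 0.734, -876.738], [0.0, -0.782, -0.623, 586.401], [0.0, 0.0, 0.0, 1.0]] [[487.4, 0.0, 325.5], [0.0, 487.4, 192.8], [0.0, 0.0, 1.0]]
scene_0.05.png
side_0.10.png
```

View pics/scene_0.05.png

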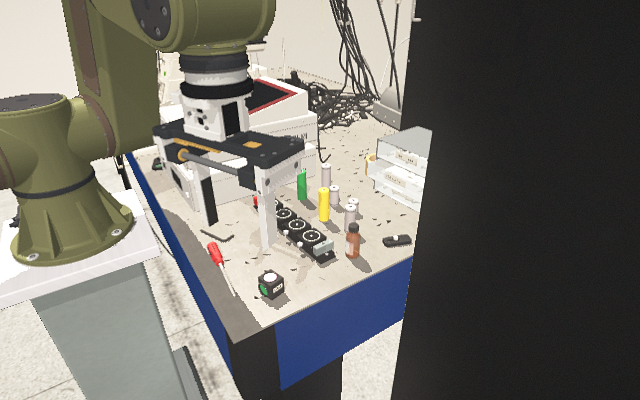

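View pics/side_0.10.png

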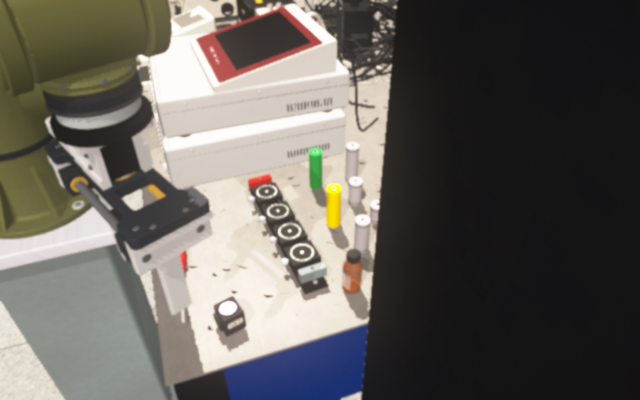

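The scene picture shows the rail at about (300,228) with its red stop at the far end. In the side picture:
- **Rail:** red stop at (260,182), grey stop at (312,272), rings at (266,191), (278,211), (290,231) and (302,253).
- **Candidate posts:** bare steel at (352,160), (356,190), (376,210) and (362,232).
- **Look-alikes:** green at (316,168), yellow at (334,205). The brown bottle is at (352,270).

I choose the four bare steel posts and get their heights from depth.

```bash
python3 - <<'E'
from h import *
from scipy import ndimage as ni
for n,box in (('side',(230,130,400,300)),('scene',(240,140,380,270))):
    c=optics.camera(n); P=cloud(c); F=c['frame']
    x0,y0,x1,y1=box
    cv2.imwrite(f'pics/crop_{n}.png',cv2.resize(F[y0:y1,x0:x1,::-1],None,fx=4.4,fy=3.5*1.0 if 0 else 3.5,interpolation=cv2.INTER_CUBIC) if 0 else cv2.resize(F[y0:y1,x0:x1,::-1],None,fx=3.5,fy=3.5,interpolation=cv2.INTER_CUBIC))
    hsv=cv2.cvtColor(F,cv2.COLOR_RGB2HSV)
    m=np.zeros(F.shape[:2],bool); m[y0:y1,x0:x1]=True
    m&=(P[...,2]>12)&(P[...,2]<100)&(P[...,0]>300)&(P[...,0]<760)
    # group by horizontal occupancy 
    q=np.floor(np.nan_to_num(P[...,:2])/6).astype(int); mm=m
    g=np.zeros((200,200),int); np.add.at(g,(q[mm][:,0],q[mm][:,1]+100),1)
    lab,k=ni.label(g>0,np.ones((3,3)))
    L=np.where(mm,lab[np.clip(q[...,0],0,199),np.clip(q[...,1]+100,0,199)],0)
    for i in range(1,k+1):
        s=L==i
        if s.sum()<40: continue
        v,u=np.where(s); p=P[s]; zt=np.percentile(p[:,2],97); t=p[p[:,2]>zt-5]
        print(n,s.sum(),'px',u.mean().round(),v.mean().round(),'ztop',zt.round(1),'topxy',t[:,:2].mean(0).round(),'ext',np.ptp(p[:,:2],axis=0).round(),'rgb',np.median(F[s],axis=0),'sat',np.median(hsv[s][:,1]))
E
```

```text
side 3602 px 282.0 149.0 ztop 96.3 topxy [434. -96.] ext [243.  13.] rgb [212. 203. 195.] sat 21.0
side 813 px 264.0 191.0 ztop 35.4 topxy [ 409. -168.] ext [59. 73.] rgb [152.  90.  83.] sat 36.0
side 2750 px 294.0 244.0 ztop 34.4 topxy [ 420. -315.] ext [ 67. 196.] rgb [122.5 116.  108. ] sat 32.0
side 699 px 352.0 269.0 ztop 77.7 topxy [ 479. -423.] ext [30. 29.] rgb [166. 105.  75.] sat 104.0
side 519 px 333.0 203.0 ztop 81.2 topxy [ 506. -274.] ext [24. 26.] rgb [247. 221.   0.] sat 255.0
side 443 px 315.0 166.0 ztop 81.4 topxy [ 514. -159.] ext [25. 26.] rgb [ 65. 160.  72.] sat 148.0
side 471 px 362.0 231.0 ztop 66.3 topxy [ 527. -349.] ext [25. 26.] rgb [195. 179. 174.] sat 27.0
side 297 px 355.0 188.0 ztop 51.0 topxy [ 566. -232.] ext [24. 25.] rgb [202. 186. 181.] sat 26.0
side 143 px 374.0 209.0 ztop 36.5 topxy [ 579. -288.] ext [20. 25.] rgb [200. 186. 177.] sat 25.0
side 434 px 352.0 159.0 ztop 81.4 topxy [ 587. -163.] ext [25. 25.] rgb [197. 182. 176.] sat 27.0
scene 131 px 246.0 192.0 ztop 49.4 topxy [376. -97.] ext [43. 10.] rgb [220. 212. 202.] sat 22.0
scene 1360 px
[... 668 characters left out ...]
8.] sat 25.0
scene 172 px 334.0 194.0 ztop 52.8 topxy [ 567. -232.] ext [27. 25.] rgb [215.  200.5 192. ] sat 24.0
scene 331 px 309.0 163.0 ztop 97.3 topxy [586. -94.] ext [50.  8.] rgb [220. 212. 201.] sat 22.0
scene 75 px 354.0 202.0 ztop 38.0 topxy [ 585. -291.] ext [23. 23.] rgb [241. 231. 225.] sat 15.0
scene 223 px 326.0 175.0 ztop 82.7 topxy [ 588. -164.] ext [23. 27.] rgb [211. 197. 190.] sat 25.0
scene 48 px 319.0 150.0 ztop 91.5 topxy [657. -22.] ext [23. 13.] rgb [73.  69.5 64. ] sat 29.5
scene 193 px 373.0 171.0 ztop 96.0 topxy [ 675. -253.] ext [ 7. 47.] rgb [228. 228. 223.] sat 7.0
scene 95 px 376.0 172.0 ztop 96.1 topxy [ 705. -230.] ext [34. 25.] rgb [225. 223. 215.] sat 11.0
```

View pics/crop_side.png

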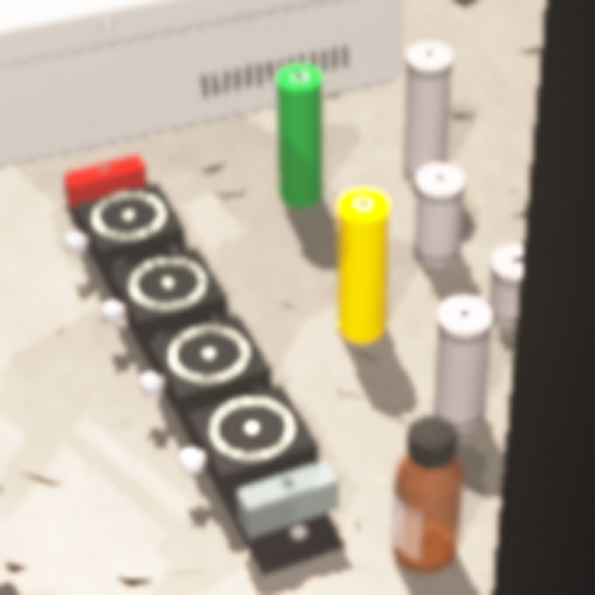

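The crop shows the four ring dots at crop (128,215), (168,283), (208,352) and (251,428). The steel post tops are at (429,55), (440,180), (510,262) and (463,315), with red at the far end and grey at the near end. Depth gives heights of 81, 51, 36 and 66 mm, which matches posts 80, 50, 35 and 65.

```bash
python3 - <<'E'
from h import *
c=optics.camera('side'); o=np.array([230,130.])
f=lambda L:o+(np.array(L,float)+.5)/3.5-.5
D=toplane(c,f([(128,215),(168,283),(208,352),(251,428)]),30)
print('dots',D.round(1).tolist(), 'gaps',np.linalg.norm(np.diff(D,axis=0),axis=1).round(1), 'dir',np.degrees(np.arctan2(*(D[0]-D[3])[:2])))
for n,p,z in (('80',(429,55),80),('50',(440,180),50),('35',(512,262),35),('65',(463,315),65)): print(n,toplane(c,f([p]),z).round(1))
P=cloud(c); s=P[:,420:].reshape(-1,3); s=s[~np.isnan(s[:,0])]; print('black',np.percentile(s,[2,50,98],axis=0).round(0).tolist())
w=P[10:170,150:345].reshape(-1,3); w=w[(w[:,2]>20)&(w[:,0]>330)&(w[:,1]<150)&(w[:,1]>-110)]
for a in range(-110,150,20):
    t=w[(w[:,1]>=a)&(w[:,1]<a+20)]
    if len(t)>5: print(a,'z',np.percentile(t[:,2],98).round(),'x',np.percentile(t[:,0],[2,98]).round())
w=optics.camera('wrist'); cv2.imwrite('pics/w0.png',w['frame'][:,:,::-1]); T=np.array(w['cam_to_world']); s=manip.read_state()
from scipy.spatial.transform import Rotation as R
Rt=R.from_euler('xyz',s['eef_rot']).as_matrix(); print('wrist cam in tool',(Rt.T@(T[:3,3]-s['eef_pos'])).round(1),(Rt.T@T[:3,:3]).round(3).tolist(),np.array(w['mtx']).round(0).tolist())
E
```

```text
dots [[410.9, -178.6, 30.0], [415.5, -238.9, 30.0], [419.5, -294.4, 30.0], [423.0, -349.7, 30.0]] gaps [60.5 55.6 55.4] dir -4.037424743581375
80 [[ 587.8 -162.    80. ]]
50 [[ 565.8 -231.6   50. ]]
35 [[ 581.3 -289.2   35. ]]
65 [[ 527.1 -347.8   65. ]]
black [[389.0, -827.0, 331.0], [390.0, -771.0, 471.0], [391.0, -693.0, 540.0]]
-110 z 218.0 x [337. 593.]
-90 z 254.0 x [335. 584.]
-70 z 257.0 x [334. 599.]
-50 z 258.0 x [336. 610.]
-30 z 258.0 x [335. 578.]
-10 z 258.0 x [335. 574.]
10 z 258.0 x [336. 572.]
30 z 258.0 x [335. 573.]
50 z 258.0 x [336. 571.]
70 z 258.0 x [335. 571.]
90 z 258.0 x [335. 564.]
110 z 255.0 x [335. 540.]
130 z 252.0 x [332. 688.]
wrist cam in tool [69.9 -0.3 20.3] [[-0.001, -0.97, -0.243], [1.0, -0.001, -0.0], [0.0, -0.243, 0.97]] [[360.0, 0.0, 319.0], [0.0, 360.0, 203.0], [0.0, 0.0, 1.0]]
```

Emit:
step_arm(
  increments=[
    [[0,0,0.176,0,0,0,-0.1],[0,0,0.176,0,0,0,-0.1],[0,0,0.176,0,0,0,-0.1],[0,0,0,0.82,-0.83,0,-0.1],[0,0,0,0.82,-0.83,0,-0.1]],
  ],
  newtons=25,
)

```text
clock: 0.8
eef_pos: [286.5, -437.0, 404.3]
eef_rot: [-3.141, 0.0, -0.005]
wrist_force: [0.9, -0.9, -0.0]
finger_gap: 57.6
finger_force: 0.0
```

Emit:
step_arm(
  increments=[
    [[0,0,0,0.82,-0.83,0,-0.1],[0,0,0,0.82,-0.83,0,-0.1],[0,0,0,0.82,-0.83,0,-0.1],[0,0,0,0.82,-0.83,0,-0.1],[0,0,0,0.82,-0.83,0,-0.1]],
  ],
)

```text
clock: 1.3
eef_pos: [451.7, -270.2, 404.8]
eef_rot: [3.141, -0.0, -0.002]
wrist_force: [0.4, -1.3, -0.7]
finger_gap: 51.2
finger_force: 0.0
```

```bash
python3 - <<'E'
from h import *
w=optics.camera('wrist'); w=optics.camera('wrist'); np.savez('w1.npz',**{k:np.array(v) for k,v in w.items()})
cv2.imwrite('pics/w1.png',w['frame'][:,:,::-1]); print(manip.read_state())
E
```

```text
{'clock': 1.4, 'joints': array([-6.04358522e-01,  2.48346927e-01,  1.58678188e+00,  7.01914979e-04,
        1.30643087e+00,  9.63393582e-01]), 'qd': array([-0.09204111, -0.01314227,  0.02024728, -0.01906122, -0.00161824,
       -0.08572078]), 'effort': array([ 3.85027975e+00, -4.97676980e+01, -3.58272707e+01,  2.98745306e-01,
       -2.75283633e-02,  1.34778500e+00]), 'eef_pos': array([ 453.27661976, -268.4747381 ,  404.55508154]), 'eef_rot': array([-3.14105509e+00, -4.13715510e-04,  2.86071547e-03]), 'wrist_force': array([-0.49357218, -0.14746975, -0.88437002]), 'moment': array([ 0.05077919, -0.00621471, -0.02282963]), 'finger_force': 0.0, 'finger_gap': 51.660331761467766}
```

View pics/w1.png

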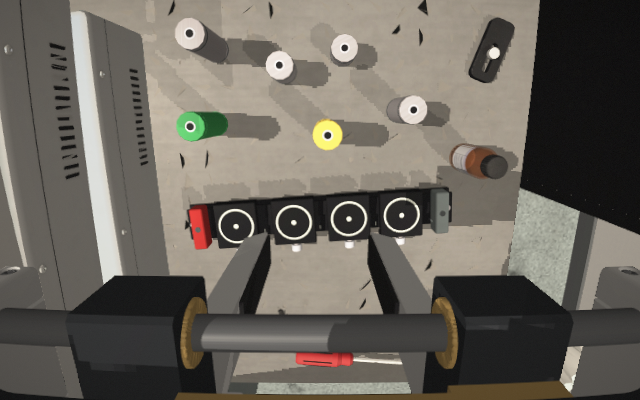

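The wrist view shows everything:
- **Rings** at (236,226), (293,222), (348,218) and (402,215), with red on the left and grey on the right.
- **Steel post tops** at (190,33), (280,66), (345,48) and (413,110). Green is at (190,126), yellow at (327,135) and the bottle at (490,166).

Next I refine these by centroids.

```bash
cat >> h.py <<'E'
def blob(img,uv,r,dark=None):
    u,v=map(int,uv); u0,v0=max(0,u-r),max(0,v-r)
    g=cv2.cvtColor(img,cv2.COLOR_RGB2GRAY)[v0:v+r+1,u0:u+r+1].astype(float)
    wt=np.clip((dark-g) if dark else g-110,0,None)
    y,x=np.mgrid[v0:v0+g.shape[0],u0:u0+g.shape[1]]
    return [(x*wt).sum()/wt.sum(),(y*wt).sum()/wt.sum()]
E
python3 - <<'E'
from h import *
w=dict(np.load('w1.npz')); F=w['frame']
d=[blob(F,p,23 if 0 else 5) for p in ((236,226),(293.5,222),(348.5,218.5),(402,215))]
D=toplane(w,d,30); print(np.round(d,1).tolist()); print('dots',D.round(1).tolist(),np.linalg.norm(np.diff(D,axis=0),axis=1).round(1))
k=np.arange(4); fx=np.polyfit(k,D[:,0],1); fy=np.polyfit(k,D[:,1],1); print('fit',np.c_[np.polyval(fx,k),np.polyval(fy,k)].round(1).tolist())
for n,p,z in ((80,(190,33),80),(50,(279.5,66),50),(35,(344.5,48),35),(65,(413,110),65)):
    q=blob(F,p,4,110); print(n,np.round(q,1),toplane(w,[q],z).round(1))
P=cloud(w); 
for nm,(u,v) in {'wall low':(150,100),'boxR':(85,60),'panel':(590,100),'boxL':(30,30)}.items(): print(nm,P[v,u].round())
t=P[:,:170].reshape(-1,3); t=t[t[:,2]>40]; print('front y',[ (z,np.nanmin(t[(t[:,2]>z)&(t[:,2]<z+25)][:,1]).round()) for z in range(40,260,25) if ((t[:,2]>z)&(t[:,2]<z+25)).sum()>3], 'xmax',np.nanpercentile(t[:,0],99))
t=P.reshape(-1,3); t=t[(t[:,2]>60)&(t[:,1]<-430)]; print('right obstacles',np.nanpercentile(t,[1,50,99],axis=0).round().tolist())
E
```

```text
[[235.6, 225.9], [293.2, 222.1], [348.4, 218.5], [401.2, 214.9]]
dots [[411.8, -179.5, 30.0], [416.2, -239.4, 30.0], [420.1, -296.2, 30.0], [423.9, -350.4, 30.0]] [60.1 56.9 54.4]
fit [[412.0, -180.9], [416.0, -237.9], [420.0, -294.9], [424.0, -351.8]]
80 [188.8  32.8] [[ 589.  -161.7   80. ]]
50 [278.7  64.6] [[ 567.5 -230.2   50. ]]
35 [344.1  47.4] [[ 584.5 -288.8   35. ]]
65 [413.3 109.5] [[ 528.9 -347.6   65. ]]
wall low [540. -87.  -2.]
boxR [567. -88. 105.]
panel [ 549. -647. -118.]
boxL [577. -93. 166.]
front y [(40, np.float64(-99.0)), (65, np.float64(-99.0)), (90, np.float64(-99.0)), (115, np.float64(-96.0)), (140, np.float64(-96.0)), (165, np.float64(-97.0)), (190, np.float64(-96.0))] xmax 596.5350635572165
right obstacles [[477.0, -431.0, 75.0], [480.0, -430.0, 76.0], [485.0, -430.0, 77.0]]
```

Emit:
step_arm(
  increments=[
    [[0,0,0,0.64,0.65,0.6,-0.1],[0,0,0,0.64,0.65,0.6,-0.1],[0,0,0,0.64,0.65,0.6,-0.1],[0,0,0,0,0,0,-0.1],[0,0,0,0,0,0,-0.1]],
  ],
)

```text
clock: 1.9
eef_pos: [527.1, -350.6, 331.5]
eef_rot: [-3.14, 0.002, -0.003]
wrist_force: [-0.4, 0.1, 0.1]
finger_gap: 51.3
finger_force: 0.0
```

```bash
python3 - <<'E'
from h import *
w=optics.camera('wrist'); cv2.imwrite('pics/w2.png',w['frame'][:,:,::-1]); s=manip.read_state(); print(s['eef_pos'],s['eef_rot'],s['finger_gap'])
T=np.array(w['cam_to_world']); Ri=T[:3,:3].T; p=Ri@(np.array([528,-347.7,65])-T[:3,3])
uv=cv2.projectPoints(p.reshape(1,1,3),np.zeros(3),np.zeros(3),np.array(w['mtx']),np.array(w['distortion']))[0].ravel(); print('expect',uv)
q=blob(w['frame'],uv,5,110); print(q,toplane(w,[q],65))
E
```

```text
[ 526.90641259 -350.09271243  333.05967419] [ 3.14148150e+00 -1.20775792e-04 -2.20937748e-03] 52.01865664346069
expect [315.5686974  212.11347651]
[np.float64(315.063670411985), np.float64(210.87902621722847)] [[ 528.91067358 -347.34635924   65.        ]]
```

View pics/w2.png

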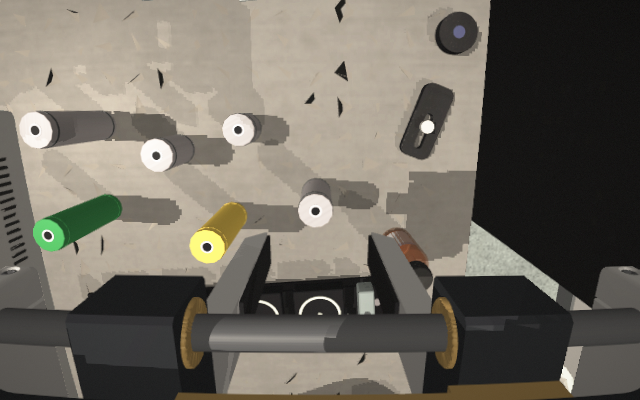

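The wrist view shows post_65's top at (315,211), nicely between the fingers; the bottle at (410,255) is clear of them. I go down and close.

Emit:
step_arm(
  increments=[
    [[0,0,0,0.04,-0.06,0.7,-0.1],[0,0,0,0,0,0.7,-0.1],[0,0,0,0,0,0.7,-0.1],[0,0,0,0,0,0.6,-0.1],[0,0,0,0,0,0,-0.1]],
  ],
)

```text
clock: 2.45
eef_pos: [528.1, -346.9, 223.7]
eef_rot: [-3.14, 0.002, -0.002]
wrist_force: [-0.8, 0.0, -0.3]
finger_gap: 52.0
finger_force: 0.0
```

Emit:
step_arm(
  increments=[
    [[0,0,0,0,0,0,1],[0,0,0,0,0,0,1],[0,0,0,0,0,0,1],[0,0,0,0,0,0,1],[0,0,0,0,0,0,1]],
  ],
)

```text
clock: 2.95
eef_pos: [529.1, -347.7, 225.9]
eef_rot: [3.141, -0.001, -0.002]
wrist_force: [-1.4, 0.6, 7.1]
finger_gap: 24.1
finger_force: 25.0
```

Emit:
step_arm(
  increments=[
    [[0,0,0,0,0,-0.75,1],[0,0,0,0,0,-0.75,1],[0,0,0,-0.9,-0.43,0,1],[0,0,0,-0.9,-0.43,0,1],[0,0,0,-0.9,-0.43,0,1]],
  ],
)

```text
clock: 3.45
eef_pos: [419.6, -294.9, 284.6]
eef_rot: [3.142, 0.0, -0.002]
wrist_force: [-0.0, -1.1, -1.1]
finger_gap: 24.4
finger_force: 25.0
```

Emit:
step_arm(
  increments=[
    [[0,0,0,0,0,0,1],[0,0,0,0,0,0,1]],
  ],
)

```text
clock: 3.65
eef_pos: [420.9, -295.8, 285.3]
eef_rot: [3.141, -0.001, -0.002]
wrist_force: [0.5, -0.1, -1.5]
finger_gap: 24.5
finger_force: 25.0
```

```bash
python3 - <<'E'
from h import *
w=optics.camera('wrist'); np.savez('w3.npz',**{k:np.array(v) for k,v in w.items()}); cv2.imwrite('pics/w3.png',cv2.resize(w['frame'][160:330,210:430,::-1],None,fx=3,fy=3,interpolation=cv2.INTER_CUBIC)); p=[]
for i in range(3):
    s=manip.read_state(); p.append(s['eef_pos']); 
print(p,s['eef_rot'],s['finger_gap'],s['wrist_force'])
E
```

```text
[array([ 421.46268585, -296.10887795,  285.24722196]), array([ 421.46268585, -296.10887795,  285.24722196]), array([ 421.46268585, -296.10887795,  285.24722196])] [ 3.14071062e+00 -1.16699882e-03 -2.06173270e-03] 24.730096402680033 [ 0.63948619 -0.03132932 -1.82227663]
```

View pics/w3.png

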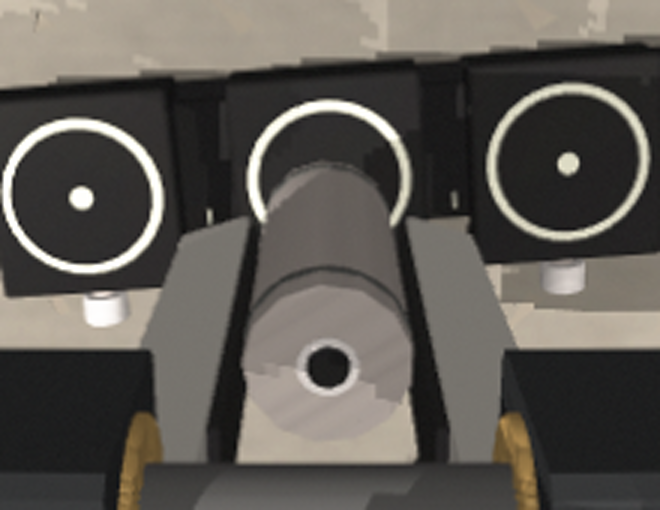

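The crop shows post_65 held over carrier c. The ring arc spans crop x 250 to 410 with its top at y 103, the post-top hole is at (328,367), and the neighbouring dots are at (81,197) and (568,163).

```bash
cat >> h.py <<'E'
def ringfit(w,uv,r=30,z=30,bright=150):
    # white-ring pixels near uv -> world plane -> circle fit with the known 37 mm size checked
    F=w['frame'].astype(int); u,v=map(int,uv); yy,xx=np.mgrid[max(0,v-r):v+r,u-r:u+r]
    m=(F[yy,xx].min(2)>bright); Q=toplane(w,np.c_[xx[m],yy[m]],z)[:,:2]
    c0=toplane(w,[uv],z)[0,:2]
    for tol in (6,3,2):
        d=np.linalg.norm(Q-c0,axis=1); S=Q[(abs(d-17.5)<tol)]
        A=np.c_[2*S,np.ones(len(S))]; s=np.linalg.lstsq(A,(S**2).sum(1),rcond=None)[0]; c0=s[:2]
    return c0,np.sqrt(s[2]+c0@c0),len(S)
E
python3 - <<'E'
from h import *
w=dict(np.load('w3.npz')); o=np.array([210,160.]); f=lambda p:o+(np.array(p,float)+.5)/3-.5
for n,p in (('b',(81,197)),('c',(330,183)),('d',(568,163))): print(n,f(p),toplane(w,[f(p)],30).round(1),ringfit(w,f(p)))
print('post top',toplane(w,[f((328,367))],125).round(1))
E
```

```text
b [236.66666667 225.33333333] [[ 416.4 -239.3   30. ]] (array([ 416.26189095, -239.42496224]), np.float64(17.4847730429789), 509)
c [319.66666667 220.66666667] [[ 419.6 -296.4   30. ]] (array([ 420.40564349, -296.0364762 ]), np.float64(17.402029315627992), 344)
d [399. 214.] [[ 424.1 -350.4   30. ]] (array([ 424.1901385, -350.3899917]), np.float64(17.506342472274362), 382)
post top [[ 421.  -295.8  125. ]]
```

Emit:
step_arm(
  increments=[
    [[0,0,0,-0.01,0,0.4,1],[0,0,0,0,0,0.28,1],[0,0,0,0,0,0.06,1],[0,0,0,0,0,0,1],[0,0,0,0,0,0,1]],
  ],
)

```text
clock: 4.2
eef_pos: [421.2, -296.0, 255.0]
eef_rot: [3.141, -0.0, -0.002]
wrist_force: [0.8, 0.1, 1.4]
finger_gap: 24.6
finger_force: 25.0
```

Emit:
step_arm(
  increments=[
    [[0,0,0,0,0,0,0.15],[0,0,0,0,0,0,0.15],[0,0,0,0,0,0,0.15],[0,0,0,0,0,0,0.15],[0,0,0,0,0,-0.5,0.15]],
  ],
)

```text
clock: 4.7
eef_pos: [420.3, -295.5, 273.3]
eef_rot: [-3.139, 0.003, -0.002]
wrist_force: [0.0, 0.3, 0.3]
finger_gap: 39.4
finger_force: 0.0
```

Emit:
step_arm(
  increments=[
    [[0,0,0,0,0,-0.7,0.15],[0,0,0,0,0,-0.7,-0.1],[0,0,0,0.9,-0.4,0,-0.1],[0,0,0,0.9,-0.4,0,-0.1],[0,0,0,0.9,-0.4,0,-0.1]],
  ],
)

```text
clock: 5.2
eef_pos: [529.8, -247.3, 331.4]
eef_rot: [3.141, -0.001, -0.003]
wrist_force: [0.3, -0.8, 0.4]
finger_gap: 51.9
finger_force: 0.0
```

Emit:
step_arm(
  increments=[
    [[0,0,0,0.9,-0.4,0,-0.1],[0,0,0,0,0,0,-0.1],[0,0,0,0,0,0,-0.1]],
  ],
)

```text
clock: 5.5
eef_pos: [564.9, -231.7, 330.5]
eef_rot: [-3.141, 0.001, -0.001]
wrist_force: [-0.7, 0.5, 0.5]
finger_gap: 51.4
finger_force: 0.0
```

```bash
cat > look.py <<'E'
import sys; from h import *
x,y,z=map(float,sys.argv[1:4])
w=optics.camera('wrist'); cv2.imwrite(f'pics/{sys.argv[4]}.png',w['frame'][:,:,::-1]); s=manip.read_state(); print(s['eef_pos'].round(1),s['eef_rot'].round(3),s['finger_gap'].round(1),s['joints'].round(2))
T=np.array(w['cam_to_world']); p=T[:3,:3].T@(np.array([x,y,z])-T[:3,3])
uv=cv2.projectPoints(p.reshape(1,1,3),np.zeros(3),np.zeros(3),np.array(w['mtx']),np.array(w['distortion']))[0].ravel(); print('expect',uv)
q=blob(w['frame'],uv,6,110); print('hole',q,toplane(w,[q],z).round(1))
E
python3 look.py 566.7 -231 50 w4
python3 - <<'E'
from h import *
c=grab('side'); cv2.imwrite('pics/side_c.png',cv2.resize(c['frame'][120:310,180:400,::-1],None,fx=3,fy=3,interpolation=cv2.INTER_CUBIC))
E
```

```text
Traceback (most recent call last):
  File "look.py", line 3, in <module>
    w=optics.camera('wrist'); cv2.imwrite(f'pics/{sys.argv[4]}.png',w['frame'][:,:,::-1]); s=manip.read_state(); print(s['eef_pos'].round(1),s['eef_rot'].round(3),s['finger_gap'].round(1),s['joints'].round(2))
                                                                                                                                                                   ^^^^^^^^^^^^^^^^^^^^^
AttributeError: 'float' object has no attribute 'round'
```

View pics/side_c.png

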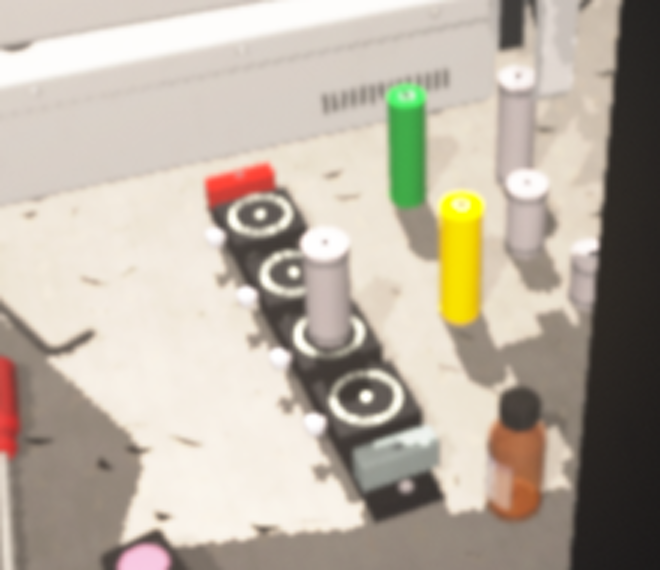

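Post_65 stands upright in ring c, at crop (328,290). The other posts and the bottle haven't moved.

```bash
sed -i "s/s\['finger_gap'\].round(1)/s['finger_gap']/" look.py; python3 look.py 566.7 -231 50 w4
```

```text
[ 564.  -232.7  331.2] [ 3.142e+00  0.000e+00 -3.000e-03] 51.71838316040301 [-0.45  0.5   1.42 -0.    1.22  1.12]
expect [317.10306627 205.1980927 ]
hole [np.float64(316.0683979517191), np.float64(204.39246525237746)] [[ 567.3 -230.2   50. ]]
```

Emit:
step_arm(
  increments=[
    [[0,0,0,0.07,-0.05,0.8,-0.1],[0,0,0,0,0,0.8,-0.1],[0,0,0,0,0,0.8,-0.1],[0,0,0,0,0,0.57,-0.1],[0,0,0,0,0,0,-0.1]],
  ],
)

```text
clock: 6.15
eef_pos: [566.3, -230.4, 209.5]
eef_rot: [-3.139, 0.005, -0.003]
wrist_force: [-0.9, -0.1, 0.6]
finger_gap: 51.5
finger_force: 0.0
```

Emit:
step_arm(
  increments=[
    [[0,0,0,0,0,0,1],[0,0,0,0,0,0,1],[0,0,0,0,0,0,1],[0,0,0,0,0,0,1],[0,0,0,0,0,0,1]],
  ],
)

```text
clock: 6.65
eef_pos: [567.7, -230.2, 213.4]
eef_rot: [3.141, -0.001, -0.002]
wrist_force: [-1.1, 0.0, 7.3]
finger_gap: 24.4
finger_force: 25.0
```

Emit:
step_arm(
  increments=[
    [[0,0,0,0,0,-0.7,1],[0,0,0,0,0,-0.7,1],[0,0,0,0,0,-0.7,1],[0,0,0,-0.94,0.06,0,1],[0,0,0,-0.94,0.06,0,1]],
  ],
)

```text
clock: 7.15
eef_pos: [491.5, -234.4, 296.7]
eef_rot: [3.141, -0.001, -0.001]
wrist_force: [-0.0, -0.6, -1.3]
finger_gap: 25.0
finger_force: 25.0
```

Emit:
step_arm(
  increments=[
    [[0,0,0,-0.94,0.06,0,1],[0,0,0,-0.94,0.06,0,1],[0,0,0,0,0,0.8,1],[0,0,0,0,0,0,1],[0,0,0,0,0,0,1]],
  ],
)

```text
clock: 7.65
eef_pos: [417.5, -239.4, 264.6]
eef_rot: [-3.141, 0.001, -0.002]
wrist_force: [0.5, -1.2, -2.0]
finger_gap: 24.6
finger_force: 25.0
```

```bash
cat > held.py <<'E'
import sys; from h import *
# args: ring x y, post length, grip height above underside
x,y,L,g=map(float,sys.argv[1:5])
w=optics.camera('wrist'); s=manip.read_state(); e=s['eef_pos']; print(e.round(1),s['eef_rot'].round(3),s['finger_gap'])
T=np.array(w['cam_to_world'])
def px(X):
    p=T[:3,:3].T@(np.array(X,float)-T[:3,3]); return cv2.projectPoints(p.reshape(1,1,3),np.zeros(3),np.zeros(3),np.array(w['mtx']),np.array(w['distortion']))[0].ravel()
r=ringfit(w,px([x,y,30])); print('ring',r[0].round(1),r[1].round(1),r[2])
zt=e[2]-180-g+L; q0=px([e[0],e[1],zt]); q=blob(w['frame'],q0,7,70); print('top z',zt,'px',q0.round(1),np.round(q,1),'post',toplane(w,[q],zt).round(1))
cv2.imwrite('pics/held.png',w['frame'][:,:,::-1])
E
python3 held.py 416.3 -239.4 50 32
```

```text
[ 417.8 -239.5  265. ] [ 3.141e+00 -0.000e+00 -2.000e-03] 24.95331085253549
ring [ 416.4 -239.3] 17.3 313
top z 103.03611098853145 px [319.5 279.8] [319. 280.] post [[ 417.7 -239.2  103. ]]
```

Emit:
step_arm(
  increments=[
    [[0,0,0,-0.03,0,0.4,1],[0,0,0,0,0,0.17,1],[0,0,0,0,0,0,1],[0,0,0,0,0,0,1]],
  ],
)

```text
clock: 8.1
eef_pos: [416.4, -239.3, 241.9]
eef_rot: [3.141, -0.0, -0.001]
wrist_force: [0.2, 0.4, -1.4]
finger_gap: 24.2
finger_force: 25.0
```

Emit:
step_arm(
  increments=[
    [[0,0,0,0,0,0.025,1],[0,0,0,0,0,0,1]],
  ],
)

```text
clock: 8.3
eef_pos: [416.3, -239.4, 241.6]
eef_rot: [3.141, -0.001, -0.002]
wrist_force: [-2.7, 2.9, 10.7]
finger_gap: 24.6
finger_force: 25.0
```

Emit:
step_arm(
  increments=[
    [[0,0,0,0,0,0,0.15],[0,0,0,0,0,0,0.15],[0,0,0,0,0,0,0.15],[0,0,0,0,0,0,0.15],[0,0,0,0,0,-0.5,0.15]],
  ],
)

```text
clock: 8.8
eef_pos: [415.6, -239.1, 258.9]
eef_rot: [-3.139, 0.003, -0.002]
wrist_force: [0.3, -0.2, 0.2]
finger_gap: 39.8
finger_force: 0.0
```

Emit:
step_arm(
  increments=[
    [[0,0,0,0,0,-0.9,0.15],[0,0,0,0,0,-0.9,-0.1],[0,0,0,0.83,0.25,0,-0.1],[0,0,0,0.83,0.25,0,-0.1],[0,0,0,0.83,0.25,0,-0.1]],
  ],
)

```text
clock: 9.3
eef_pos: [516.6, -269.9, 332.9]
eef_rot: [3.141, -0.001, -0.002]
wrist_force: [0.2, 0.1, 0.3]
finger_gap: 51.6
finger_force: 0.0
```

Emit:
step_arm(
  increments=[
    [[0,0,0,0.83,0.25,0,-0.1],[0,0,0,0.83,0.25,0,-0.1],[0,0,0,0,0,0,-0.1],[0,0,0,0,0,0,-0.1]],
  ],
)

```text
clock: 9.7
eef_pos: [581.9, -289.6, 331.5]
eef_rot: [-3.141, 0.001, -0.002]
wrist_force: [-0.2, -0.0, 1.0]
finger_gap: 52.0
finger_force: 0.0
```

```bash
python3 look.py 584 -288.9 35 w5
```

```text
[ 581.4 -289.6  332. ] [-3.141e+00  1.000e-03 -2.000e-03] 51.734785281346774 [-0.52  0.58  1.29 -0.    1.27  1.05]
expect [318.44173244 200.54273362]
hole [np.float64(318.28275020341744), np.float64(200.07363710333604)] [[ 584.4 -288.8   35. ]]
```

```bash
python3 - <<'E'
from h import *
for n in ('wrist','scene'):
    P=cloud(optics.camera(n)).reshape(-1,3); t=P[(P[:,0]>600)&(P[:,0]<900)&(P[:,1]<-130)&(P[:,1]>-460)&(P[:,2]>60)&(P[:,2]<400)]
    print(n,len(t)); 
    if len(t): print(np.percentile(t,[0,2,50,98,100],axis=0).round().tolist())
E
```

```text
wrist 54577
[[600.0, -424.0, 60.0], [600.0, -420.0, 61.0], [610.0, -297.0, 247.0], [709.0, -217.0, 257.0], [725.0, -158.0, 266.0]]
scene 3144
[[600.0, -413.0, 60.0], [603.0, -400.0, 62.0], [711.0, -305.0, 128.0], [842.0, -226.0, 276.0], [866.0, -156.0, 364.0]]
```

```bash
python3 - <<'E'
from h import *
P=cloud(optics.camera('scene')).reshape(-1,3)
for a in range(-460,-120,40):
    t=P[(P[:,0]>605)&(P[:,0]<900)&(P[:,1]>a)&(P[:,1]<a+40)&(P[:,2]>60)&(P[:,2]<225)]
    if len(t)>5: print(a,len(t),'xmin',np.percentile(t[:,0],2).round(),'ztop',np.percentile(t[:,2],98).round(), 'xmed',np.median(t[:,0]).round())
E
```

```text
-420 228 xmin 683.0 ztop 148.0 xmed 686.0
-380 570 xmin 679.0 ztop 153.0 xmed 714.0
-340 684 xmin 674.0 ztop 153.0 xmed 712.0
-300 695 xmin 675.0 ztop 153.0 xmed 711.0
-260 746 xmin 673.0 ztop 153.0 xmed 720.0
-220 8 xmin 819.0 ztop 153.0 xmed 845.0
```

Emit:
step_arm(
  increments=[
    [[0,0,0,0.07,-0.02,0.8,-0.1],[0,0,0,0,0,0.8,-0.1],[0,0,0,0,0,0.8,-0.1],[0,0,0,0,0,0.78,-0.1],[0,0,0,0,0,0,-0.1]],
  ],
)

```text
clock: 10.4
eef_pos: [583.6, -288.6, 202.2]
eef_rot: [-3.139, 0.004, -0.002]
wrist_force: [0.2, -0.7, -0.2]
finger_gap: 51.6
finger_force: 0.0
```

Emit:
step_arm(
  increments=[
    [[0,0,0,0,0,0,1],[0,0,0,0,0,0,1],[0,0,0,0,0,0,1],[0,0,0,0,0,0,1],[0,0,0,0,0,0,1]],
  ],
)

```text
clock: 10.9
eef_pos: [584.8, -289.0, 206.6]
eef_rot: [3.141, -0.001, -0.002]
wrist_force: [-1.5, 0.6, 6.3]
finger_gap: 24.8
finger_force: 25.0
```

Emit:
step_arm(
  increments=[
    [[0,0,0,0,0,-0.8,1],[0,0,0,0,0,-0.8,1],[0,0,0,0,0,-0.9,1],[0,0,0.177,0,0,0,1],[0,0,0.177,0,0,0,1]],
  ],
)

```text
clock: 11.4
eef_pos: [584.6, -288.8, 306.8]
eef_rot: [3.141, -0.002, -0.285]
wrist_force: [0.8, -0.0, -1.9]
finger_gap: 24.4
finger_force: 25.0
```

Emit:
step_arm(
  increments=[
    [[0,0,0.177,0,0,0,1],[0,0,0.177,0,0,0,1],[0,0,0.177,0,0,0,1],[0,0,0.177,0,0,0,1],[0,0,0.177,0,0,0,1]],
  ],
)

```text
clock: 11.9
eef_pos: [584.6, -288.8, 305.4]
eef_rot: [3.142, 0.0, -0.981]
wrist_force: [0.6, 0.3, -0.1]
finger_gap: 25.0
finger_force: 25.0
```

Emit:
step_arm(
  increments=[
    [[0,0,0.177,0,0,0,1],[0,0,0,0,0,0,1],[0,0,0,0,0,0,1]],
  ],
)

```text
clock: 12.2
eef_pos: [584.6, -288.8, 305.3]
eef_rot: [-3.142, 0.0, -1.11]
wrist_force: [-0.2, 0.1, -0.4]
finger_gap: 24.5
finger_force: 25.0
```

```bash
cat > to.py <<'E'
import sys; from h import *
s=manip.read_state(); e=s['eef_pos']; y=s['eef_rot'][2]; print(e.round(1),s['eef_rot'].round(3),s['joints'].round(2))
d=np.array([float(a) for a in sys.argv[1:4]])-e; c,n=np.cos(y),np.sin(y)
print('tool mm /40:',np.round(np.array([d[0]*c+d[1]*n,d[0]*n-d[1]*c,-d[2]])/40,3))
E
python3 to.py 411.8 -179.5 305
```

```text
[ 584.6 -288.8  305.3] [-3.142  0.    -1.11 ] [-0.52  0.61  1.31  0.    1.22  2.17]
tool mm /40: [-4.37   2.654  0.008]
```

Emit:
step_arm(
  increments=[
    [[0,0,0.177,0,0,0,1],[0,0,0,-0.79,0.65,0,1],[0,0,0,-0.79,0.65,0,1],[0,0,0,-0.79,0.65,0,1],[0,0,0,-0.79,0.65,0,1]],
  ],
)

```text
clock: 12.7
eef_pos: [444.8, -200.4, 305.2]
eef_rot: [-3.141, -0.0, -1.249]
wrist_force: [0.8, 0.1, -0.2]
finger_gap: 24.6
finger_force: 25.0
```

Emit:
step_arm(
  increments=[
    [[0,0,0,-0.79,0.65,0,1],[0,0,0,0,0,0,1],[0,0,0,0,0,0,1]],
  ],
)

```text
clock: 13.0
eef_pos: [411.7, -179.3, 306.0]
eef_rot: [-3.14, -0.001, -1.25]
wrist_force: [0.1, -0.2, 0.1]
finger_gap: 24.7
finger_force: 25.0
```

```bash
python3 to.py 411.8 -179.5 255; python3 held.py 411.8 -179.3 35 25
```

```text
[ 411.7 -179.3  306. ] [-3.14e+00 -1.00e-03 -1.25e+00] [-0.49  0.19  1.9  -0.    1.04  2.33]
tool mm /40: [0.005 0.    1.275]
[ 412.3 -179.7  305.9] [-3.140e+00 -1.000e-03 -1.251e+00] 24.263222723304224
ring [ 412.1 -179.5] 17.5 368
top z 135.88124886224045 px [317.8 271.7] [319.  272.2] post [[ 411.7 -179.6  135.9]]
```

View pics/held.png

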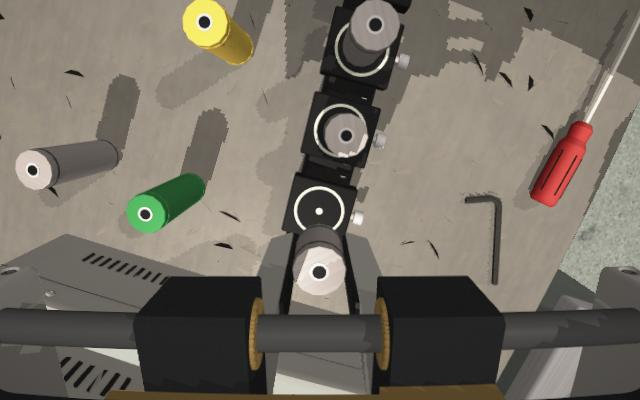

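The view shows post_35 over the empty ring a (319,211), with b and c standing inside their rings. It is aligned, so I lower it.

Emit:
step_arm(
  increments=[
    [[0,0,0,0,0,0.6,1],[0,0,0,0,0,0.6,1],[0,0,0,0,0,0.3,1],[0,0,0,0,0,0.22,1],[0,0,0,0,0,0,1]],
  ],
)

```text
clock: 13.55
eef_pos: [412.3, -179.7, 236.1]
eef_rot: [3.141, 0.0, -1.252]
wrist_force: [0.1, 0.8, -1.1]
finger_gap: 24.5
finger_force: 25.0
```

Emit:
step_arm(
  increments=[
    [[0,0,0,0,0,0,1],[0,0,0,0,0,0,1]],
  ],
)

```text
clock: 13.75
eef_pos: [412.0, -179.5, 236.9]
eef_rot: [-3.141, -0.001, -1.253]
wrist_force: [0.4, -0.6, -0.8]
finger_gap: 24.5
finger_force: 25.0
```

Emit:
step_arm(
  increments=[
    [[0,0,0,0,0,0.03,1],[0,0,0,0,0,0,1],[0,0,0,0,0,0,1]],
  ],
)

```text
clock: 14.05
eef_pos: [411.8, -179.4, 235.3]
eef_rot: [-3.142, -0.0, -1.253]
wrist_force: [-1.2, 0.2, -1.7]
finger_gap: 24.5
finger_force: 25.0
```

Emit:
step_arm(
  increments=[
    [[0,0,0,0,0,0.03,1],[0,0,0,0,0,0,1],[0,0,0,0,0,0,1]],
  ],
)

```text
clock: 14.35
eef_pos: [411.9, -179.5, 235.0]
eef_rot: [-3.141, -0.0, -1.253]
wrist_force: [-6.7, 2.3, 15.9]
finger_gap: 24.7
finger_force: 25.0
```

Emit:
step_arm(
  increments=[
    [[0,0,0,0,0,0,0],[0,0,0,0,0,0,0],[0,0,0,0,0,0,0],[0,0,0,0,0,0,0],[0,0,0,0,0,-0.5,0]],
  ],
)

```text
clock: 14.85
eef_pos: [411.3, -179.2, 252.5]
eef_rot: [3.139, 0.003, -1.253]
wrist_force: [-0.4, -0.5, 0.1]
finger_gap: 46.8
finger_force: 0.0
```

Emit:
step_arm(
  increments=[
    [[0,0,0,0,0,-0.8,0],[0,0,0,0,0,-0.8,-0.1],[0,0,-0.064,0,0,0,-0.1],[0,0,0,0.24,-0.85,0,-0.1],[0,0,0,0.24,-0.85,0,-0.1]],
  ],
)

```text
clock: 15.35
eef_pos: [482.9, -172.9, 318.6]
eef_rot: [-3.141, -0.001, -1.204]
wrist_force: [0.0, -0.2, -0.0]
finger_gap: 52.1
finger_force: 0.0
```

Emit:
step_arm(
  increments=[
    [[0,0,0,0.24,-0.85,0,-0.1],[0,0,0,0.24,-0.85,0,-0.1],[0,0,0,0.24,-0.85,0,-0.1],[0,0,0,0,0,0,-0.1],[0,0,0,0,0,0,-0.1]],
  ],
)

```text
clock: 15.85
eef_pos: [587.7, -162.9, 317.2]
eef_rot: [3.141, 0.001, -1.202]
wrist_force: [0.4, -0.2, 0.1]
finger_gap: 51.6
finger_force: 0.0
```

```bash
python3 look.py 588.5 -161.9 80 w6; python3 to.py 588.8 -161.8 240; python3 - <<'E'
from h import *
c=optics.camera('scene'); cv2.imwrite('pics/sc2.png',cv2.resize(c['frame'][30:270,60:400,::-1],None,fx=2.2,fy=2.2))
E
```

```text
[ 587.3 -163.1  317.6] [ 3.141e+00  1.000e-03 -1.203e+00] 51.73116849959352 [-0.33  0.51  1.44 -0.    1.2   2.44]
expect [316.3519422  227.37596772]
hole [np.float64(315.60434913923285), np.float64(227.49803684687404)] [[ 588.9 -161.7   80. ]]
[ 587.3 -163.1  317.6] [ 3.141e+00  1.000e-03 -1.203e+00] [-0.33  0.51  1.44 -0.    1.2   2.44]
tool mm /40: [-0.016 -0.047  1.94 ]
```

View pics/sc2.png

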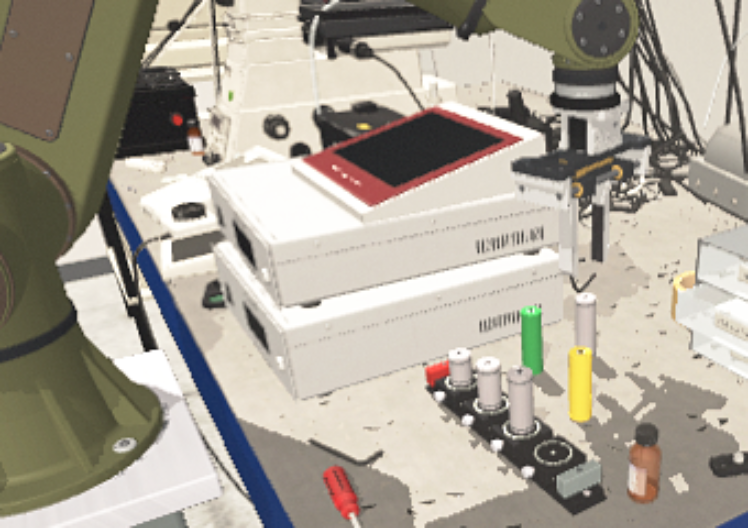

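The picture shows posts 35, 50 and 65 rising along the rail from the red stop at (437,373), with ring d still free at (553,453). The gripper is over post_80 and clear of the instrument.

Emit:
step_arm(
  increments=[
    [[0,0,0,-0.02,-0.05,0.5,-0.1],[0,0,0,0,0,0.5,-0.1],[0,0,0,0,0,0,-0.1]],
  ],
)

```text
clock: 16.25
eef_pos: [588.2, -161.7, 276.0]
eef_rot: [3.139, 0.002, -1.203]
wrist_force: [-0.2, -0.4, 0.2]
finger_gap: 51.6
finger_force: 0.0
```

Emit:
step_arm(
  increments=[
    [[0,0,0,0,0,0.5,-0.1],[0,0,0,0,0,0.44,-0.1],[0,0,0,0,0,0,-0.1],[0,0,0,0,0,0,-0.1]],
  ],
)

```text
clock: 16.65
eef_pos: [589.2, -161.8, 241.8]
eef_rot: [-3.141, -0.001, -1.203]
wrist_force: [0.2, -0.8, -0.5]
finger_gap: 51.6
finger_force: 0.0
```

Emit:
step_arm(
  increments=[
    [[0,0,0,0,0,0,1],[0,0,0,0,0,0,1],[0,0,0,0,0,0,1],[0,0,0,0,0,0,1],[0,0,0,0,0,0,1]],
  ],
)

```text
clock: 17.15
eef_pos: [589.3, -161.6, 240.9]
eef_rot: [-3.141, -0.0, -1.203]
wrist_force: [-1.1, -0.3, 3.4]
finger_gap: 24.9
finger_force: 25.0
```

Emit:
step_arm(
  increments=[
    [[0,0,0,0,0,-0.8,1],[0,0,0,0,0,-0.8,1],[0,0,0,0,0,-0.9,1],[0,0,0,0.49,0.92,0,1],[0,0,0,0.49,0.92,0,1]],
  ],
)

```text
clock: 17.65
eef_pos: [534.1, -224.7, 341.0]
eef_rot: [-3.141, -0.001, -1.201]
wrist_force: [0.2, -0.6, -3.5]
finger_gap: 24.5
finger_force: 25.0
```

Emit:
step_arm(
  increments=[
    [[0,0,0,0.49,0.92,0,1],[0,0,0,0.49,0.92,0,1],[0,0,0,0.49,0.92,0,1],[0,0,0,0.49,0.92,0,1],[0,0,0,0,0,0,1]],
  ],
)

```text
clock: 18.15
eef_pos: [422.9, -353.6, 340.1]
eef_rot: [3.141, 0.0, -1.207]
wrist_force: [0.5, -0.4, -2.2]
finger_gap: 24.7
finger_force: 25.0
```

Emit:
step_arm(
  increments=[
    [[0,0,0,0,0,0,1],[0,0,0,0,0,0,1]],
  ],
)

```text
clock: 18.35
eef_pos: [426.0, -350.1, 340.2]
eef_rot: [-3.142, 0.001, -1.202]
wrist_force: [-0.5, 0.3, -2.8]
finger_gap: 24.7
finger_force: 25.0
```

```bash
python3 to.py 424.1 -350.4 271; python3 held.py 424.1 -350.4 80 60.5
```

```text
[ 426.  -350.1  340.2] [-3.142e+00  1.000e-03 -1.202e+00] [-0.75  0.36  1.59  0.    1.19  2.02]
tool mm /40: [-0.011  0.048  1.731]
[ 426.2 -350.   340.3] [ 3.142  0.    -1.202] 24.70546876046004
ring [ 424.1 -350.4] 17.5 263
top z 179.77671872891938 px [317.6 282. ] [318.8 281.9] post [[ 425.8 -350.2  179.8]]
```

Emit:
step_arm(
  increments=[
    [[0,0,0,-0.01,0.04,0.6,1],[0,0,0,0,0,0.6,1],[0,0,0,0,0,0.3,1],[0,0,0,0,0,0.2,1],[0,0,0,0,0,0,1]],
  ],
)

```text
clock: 18.9
eef_pos: [424.3, -350.7, 272.1]
eef_rot: [3.141, 0.001, -1.202]
wrist_force: [0.4, 0.8, -2.2]
finger_gap: 24.7
finger_force: 25.0
```

Emit:
step_arm(
  increments=[
    [[0,0,0,0,0,0.025,1],[0,0,0,0,0,0,1],[0,0,0,0,0,0,1]],
  ],
)

```text
clock: 19.2
eef_pos: [424.0, -351.0, 272.1]
eef_rot: [-3.141, -0.001, -1.203]
wrist_force: [0.0, -0.3, -3.2]
finger_gap: 25.0
finger_force: 25.0
```

Emit:
step_arm(
  increments=[
    [[0,0,0,0,0,0.03,1],[0,0,0,0,0,0,1],[0,0,0,0,0,0,1]],
  ],
)

```text
clock: 19.5
eef_pos: [424.0, -351.0, 270.8]
eef_rot: [-3.141, -0.001, -1.203]
wrist_force: [-1.7, -0.6, 4.0]
finger_gap: 24.8
finger_force: 25.0
```

Emit:
step_arm(
  increments=[
    [[0,0,0,0,0,0,0],[0,0,0,0,0,0,0],[0,0,0,0,0,0,0],[0,0,0,0,0,0,0],[0,0,0,0,0,-0.5,0]],
  ],
)

```text
clock: 20.0
eef_pos: [423.6, -350.6, 288.3]
eef_rot: [3.14, 0.004, -1.203]
wrist_force: [-0.2, 0.0, 0.0]
finger_gap: 46.8
finger_force: 0.0
```

Emit:
step_arm(
  increments=[
    [[0,0,0,0,0,-0.8,0],[0,0,0,0,0,-0.9,0],[0,0,0,0,0,-0.9,0],[0,0,0,-0.5,-0.9,0,0],[0,0,0,-0.5,-0.9,0,0]],
  ],
)

```text
clock: 20.5
eef_pos: [476.9, -287.4, 395.4]
eef_rot: [-3.14, -0.002, -1.205]
wrist_force: [0.5, 0.4, 0.4]
finger_gap: 47.3
finger_force: 0.0
```

Emit:
step_arm(
  increments=[
    [[0,0,0,0,0,0,0],[0,0,0,0,0,0,0]],
  ],
)

```text
clock: 20.7
eef_pos: [476.9, -287.3, 394.1]
eef_rot: [3.141, 0.0, -1.201]
wrist_force: [-0.5, -1.1, -0.1]
finger_gap: 47.2
finger_force: 0.0
```

```bash
python3 - <<'E'
from h import *
c=optics.camera('side'); cv2.imwrite('pics/fin.png',cv2.resize(c['frame'][120:310,180:400,::-1],None,fx=3,fy=3,interpolation=cv2.INTER_CUBIC))
P=cloud(c)
for n,x,y in ((35,412,-179.5),(50,416.3,-239.4),(65,420.4,-296),(80,424.1,-350.4)):
    t=P[(np.hypot(P[...,0]-x,P[...,1]-y)<25)&(P[...,2]>30+n-3)&(P[...,2]<36+n)]; print(n,len(t),t.mean(0).round(1),(t.mean(0)[:2]-[x,y]).round(1))
print(manip.read_state()['eef_pos'])
E
```

```text
35 110 [ 410.1 -180.4   65.2] [-1.9 -0.9]
50 125 [ 414.1 -240.7   80.2] [-2.2 -1.3]
65 136 [ 420.1 -297.1   95.2] [-0.3 -1.1]
80 169 [ 422.6 -352.8  110.2] [-1.5 -2.4]
[ 476.51467279 -287.93959819  394.06317154]
```

View pics/fin.png

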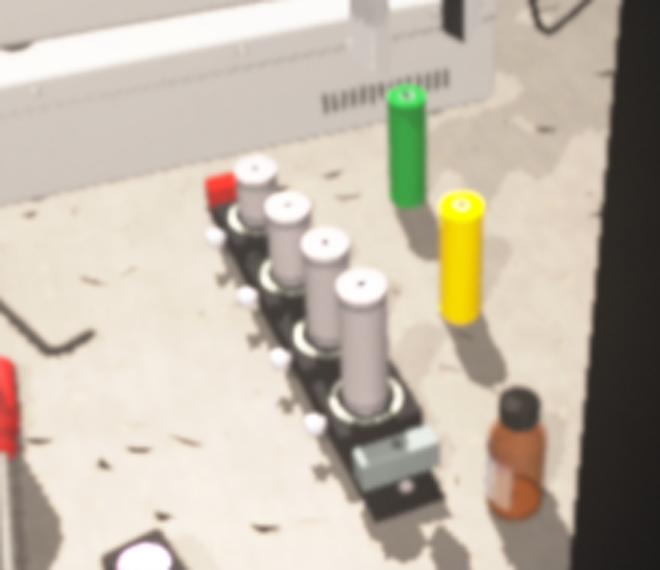

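All four posts stand upright in their rings, rising from the red stop to the grey one. The bottle and the look-alikes haven't moved, and the gripper is clear.

```bash
python3 -c "
from cell import workorder; print(workorder.sign_off())"
```

```text
the job is handed in; nothing more can be done
None
```

I placed the four posts upright in the carriers' rings, shortest (35 mm) next to the red stop rising to tallest (80 mm) next to the grey; in the last picture all sat within about 3 mm of their ring centres, with the bottle and look-alikes unmoved, and I handed the job in at about 21 s.

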